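# Fold the splash guard and put it away in the rack

## Robot

A 6-joint arm with a two-finger parallel gripper is mounted at the origin on a cart in front of the work surface, level with it; the furniture and walls round the work are solid. World frame = base frame: x ahead of the robot, y to its left, z up, the work surface at z = 0. Lengths are in mm, angles in rad, forces in N, time in s.
With the tool pointing down it reaches from about 350 to 775 mm from the base axis. Payload 7.3 kg.
Tool frame: the origin (TCP) lies at the very end of the fingers, on their centre line; the grasp point (between the pads) lies 19 mm behind it; x points along the fingers, y is the direction in which the jaws open and shut, and the axes are right-handed (so a half turn about x gives the same grasp; the last joint's range is limited). The gripper opens to 92 mm and grips with 3 to 60 N. Pads are 19 mm wide; open, the fingers measure 130 mm over their backs; the gripper's body (75 mm by 190 mm) begins 47 mm behind the grasp point.
Start: joints at [-1.385, 0.342, 1.524, -0, 1.275, -0.146], TCP at [171.039, -496.377, 226.741] pointing down, gripper open.
Joint ranges: [-2.53, 2.53], [-0.77, 2.02], [0.04, 2.7], [-1, 4.14], [0.28, 2.66], [-3.11, 3.11]. Speed limits (rad/s): [2.57, 2.57, 3.14, 3.14, 3.14, 3.14].

## Interface

Orientations are given as [roll, pitch, yaw] about the fixed x, y, z axes, in that order (R = Rz(yaw) Ry(pitch) Rx(roll)).
In Python, from plant import bot gives the robot as it stands.
- The arm moves only by the tool step_arm, never from a script. Its argument "targets" is a list that holds one entry, the list of rows, each a list of 4 numbers: the shift along the tool's x, y, z in m, then the turn about the tool's x in degrees. A call has exactly 5 rows; each row is the pose to reach, as a shift and turn from the pose measured when the call began, along the tool's axes at that moment; what a row does not reach only later rows make up. A row lasts 1/12 s, in which the tool goes at most 41.7 mm and 7.16 degrees, less where a joint would pass 70% of its speed; a pose out of reach is approached as far as the arm can. A call with a gripper value outside its range is refused whole. "jaw" is the closure, from 0 (fully open) to 1 (shut), set as the call begins (left out, the last holds). The fingers move at their own pace and stop on an object; the grip force is fixed at half the most. Time passes only in rows, so rows that repeat a pose let the fingers close, or fill a call up. It gives the time, the measured TCP pose, the force and the opening at its end, in the units of the state.
- bot.get_obs(): the state, without advancing time (a new reading comes with each control period).
- bot.capture(name): name is "scene" or "top"; returns a dict with "color" (420x560x3 uint8, red, green, blue), "depth" (420x560 float32, mm along the optical axis (not along the pixel's ray), 0 where there is no reading), "fov_y" (degrees; the focal length in pixels is half the picture's height over the tangent of half this angle, whatever the lens; pixels are square), "cx", "cy" (the principal point, pixels), "rvec" (rotation vector, rad) and "tvec" (3), from world to camera coordinates, as OpenCV has them. Camera axes: x right, y down, z forward; pixel columns grow to the right and rows downward; lengths in mm; the calibration is good to about 2 mm. A picture is of the moment at which its call begins.
- bot.close_job(): hands the job in, once; it reports no verdict.
The state is a dict: "time": time; "joint_positions": joint angles; "dq": joint speeds; "tau": joint torques, N m; "tool_pos": TCP position; "tcp_rot": TCP orientation; "contact_force": force on the tool from outside, world axes, zero at the start; "moment": the same for the moment, N m; "grip_width": finger opening in mm.
Only numpy, scipy, OpenCV 4.12 (cv2) and the standard library are available. Lean on these libraries where they do the work, as an engineer would, in place of code of your own. Each camera call takes 0.05 s, during which the arm holds its last target. There are 200 camera calls.

## Task

Lift the three-leaf splash guard up off from around the pan and set it down, standing open, on clear worktop. Fold it up: first the left wing in flat against the back leaf, then the right wing flat over it (left and right as seen from the robot). Then stand the folded guard upright in the wide bay of the wire rack, resting on the rack's floor wires and about centred, without disturbing the pan, the pepper mill or the salt.

Things in the scene. Friction and masses are not known exactly. Their poses are not given: they have to be found in the camera images.
- guard: Loose metal splash guard, three sheet leaves 140 mm high with dark rolled rims, 0.7 kg in all. This is its back leaf, 152 mm wide (y), 8 mm thick (x); origin at the middle of its bottom edge, z up. At the start it stands round the pan like a U, open towards the robot (its -x), a wing hinged at each end about a vertical axis. A push can slide it, and folded it topples easily.
- guard_top (a point): Middle of the back leaf's top edge, 140 mm above the guard's origin, same axes. A good place to take the guard: across the 8 mm of the one leaf when open, or across all three leaves when folded (the stack is 28 mm thick, from x = +4 to -24 mm of the guard); pinching the stack there also closes the wings fully.
- guard_mid (a point): Point on the guard's bottom plane in the middle of the U, 74 mm in front of the guard's origin (its -x). The worktop between the pan and the rack is clear, 0.33 to 0.62 m ahead of the robot's base axis. Wall cabinets hang over the back of the worktop: handles from 0.59 m and doors from 0.62 m ahead, undersides 0.46 m above it, so keep the wrist short of them.
- pack_foot (a point): Middle of the underside of the folded three-leaf stack, 10 mm in front of the guard's origin (its -x); axes of the guard.
- wing_left (a joint): Angle of the left wing: 0 = folded flat, 10 mm in front of the back leaf; 1.57 = straight forward; at most 1.9. Hinge at x = -5, y = +80 mm of the guard; wing 144 mm long from the hinge, 8 mm thick, its middle plane 5 mm outside the hinge axis. Stays where it is left (hinge friction 0.025 N m); push its outer face. It lies innermost, so it must be folded first.
- wing_left_end (a point): Middle of the free end edge of the left wing, 70 mm above its bottom.
- wing_right (a joint): Angle of the right wing: 0 = folded flat over the left wing, 20 mm in front of the back leaf; 1.57 = straight forward; at most 1.9. Hinge stood off at x = -10, y = -80 mm of the guard; wing 148 mm long, 8 mm thick, its middle plane 10 mm outside the hinge axis; friction as the left. Folded first, it keeps the left wing out.
- wing_right_end (a point): Middle of the free end edge of the right wing, 70 mm above its bottom.
- pan_center (a point): Small steel milk pan, 101 mm across and 60 mm high, standing on a round cork mat 108 mm across and 6 mm thick; this point is on its axis half-way up. Its black handle points along its -x, out of the open side of the guard, to 125 mm from the axis, at most 70 mm above the worktop.
- rack_bay (a point): Fixed steel wire rack; this point is the middle of the wide bay's floor, on the floor wires, 10 mm above the worktop. The bay runs along x, 40 mm wide clear (y) between wire hoops 110 mm long, 98 mm high. At +y is a narrow bay with the pan's lid: its face is 31 mm from this point, its top 106 mm above the worktop, its knob towards +y. Base from y = -40 to +72 mm.
- pepper_mill: Dark wooden pepper mill, 58 mm across, 170 mm high, loose; origin at the middle of its foot. A bystander.
- salt_shaker: Salt shaker with a metal top, 44 mm across, 90 mm high, loose; origin at the middle of its foot. A bystander.
Things that resemble listed ones, but are neither listed nor needed, are in the scene too. Of the things that look like the guard, the larger one is meant.

How it is judged:
By the outcome, as a careful person would: the job done as asked, in the order asked, and still so for the second after the job is handed in, with the robot touching nothing.
It also fails if it takes over 70 s, if anything falls off the work surface, if the arm or the gripper's body presses on something with over 40 N, if the wrist force passes 120 N, or if a joint passes its speed limit or range.

## Working session

There is one attempt and no reset: what is moved stays moved. The work goes in short steps, Python scripts to look and compute and a tool call to move; the robot and the scene stay as the last step left them, time stands still between calls to the robot, and variables do not carry over. Pictures are saved under pics/ and viewed, about 8 in all and at most 12, crops included, and the job is handed in when it is done.

Besides the shell and the picture viewer there is one more tool, called after "Emit:" by a JSON object that holds its "op" and its "data". step_arm: Moves the arm, as the interface text tells. Its arguments: {"type":"object","properties":{"targets":{"type":"array","items":{"type":"array","items":{"type":"array","items":{"type":"number"}}}},"jaw":{"type":"number"}},"required":["targets"]}

```bash
ls; mkdir -p pics; cat > h.py <<'E'
import numpy as np, cv2
from plant import bot
def cap(n):
    c=bot.capture(n); h=c["color"].shape[0]
    c["f"]=h/2/np.tan(np.radians(c["fov_y"])/2)
    c["R"]=cv2.Rodrigues(np.array(c["rvec"],float))[0]; c["t"]=np.array(c["tvec"],float).ravel()
    return c
def pts(c):
    d=c["depth"]; v,u=np.indices(d.shape)
    p=np.dstack([(u-c["cx"])/c["f"]*d,(v-c["cy"])/c["f"]*d,d])
    return (p-c["t"])@c["R"]      # world xyz per pixel
def ray(c,u,v,z):
    r=np.array([(u-c["cx"])/c["f"],(v-c["cy"])/c["f"],1])@c["R"]; o=-c["t"]@c["R"]
    return o+r*(z-o[2])/r[2]
def save(c,name,box=None,s=1):
    im=c["color"][:,:,::-1]
    if box: x0,y0,x1,y1=box; im=im[y0:y1,x0:x1]
    cv2.imwrite("pics/"+name,cv2.resize(im,None,fx=s,fy=s,interpolation=cv2.INTER_CUBIC))
E
python3 - <<'E'
from h import *
for n in("scene","top"):
    c=cap(n); save(c,n+"0.png",s=1.4); np.savez(n+"0.npz",**c)
    print(n,-c["t"]@c["R"],c["R"][2],c["f"],c["cx"],c["cy"])
print(bot.get_obs())
E
```

```text
pics
scene [  487.79261345 -1133.91045518   715.44982611] [ 0.04913444  0.91426606 -0.4021236 ] 397.06141609317854 271.41543446791667 207.9131115240122
top [-699.77845463   -2.93346957 1729.64083015] [ 0.6104601   0.10708389 -0.78477481] 535.5185086767634 278.14861472415663 214.55459349004428
{'time': 0.1, 'joint_positions': array([-1.38499969e+00,  3.42624193e-01,  1.52489296e+00, -1.31685066e-05,
        1.27539981e+00, -1.45981419e-01]), 'dq': array([ 0.00031179, -0.00043017, -0.00431559, -0.00108028,  0.0002463 ,
        0.00010869]), 'tau': array([ 2.14795044e-03, -4.32005382e+01, -2.44694120e+01,  7.19404290e-02,
        5.26202261e-02, -4.55350710e-05]), 'tool_pos': array([ 170.96638692, -496.01147667,  226.13939375]), 'tcp_rot': array([-1.70726892,  1.56947195,  1.76610563]), 'contact_force': array([-0.22317491,  0.53497841, -0.02335948]), 'moment': array([-0.03546606, -0.03500118, -0.02122283]), 'grip_width': 92.12271559751808}
```

View pics/scene0.png

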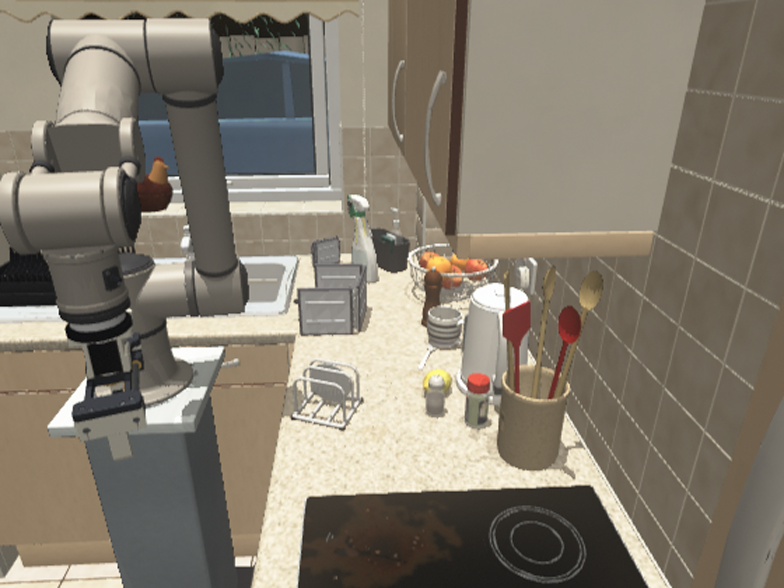

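View pics/top0.png

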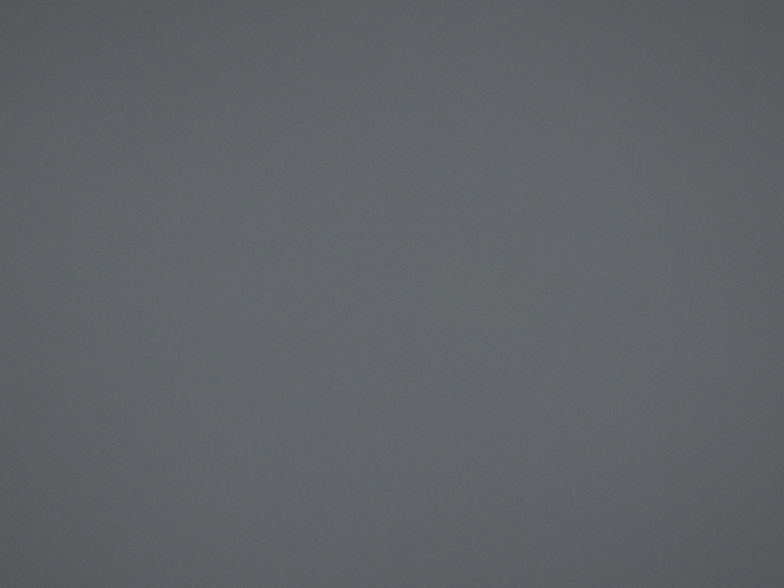

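Scene shows the guard at about (335,300) in the 1.4x picture, a smaller lookalike behind it at (325,250), the rack at (328,395), the mill at (432,295) and the salt at (435,395). The top picture is uniform grey with no content, so I'll check its depth.

```bash
python3 - <<'E'
from h import *
t=np.load("top0.npz"); print("top depth",[np.percentile(t["depth"],q) for q in(0,5,50,95,100)], t["color"].std(axis=(0,1)),t["color"].mean(axis=(0,1)))
c=dict(np.load("scene0.npz")); P=pts(c); d=c["depth"]; print("scene valid",(d>0).mean())
save(c,"crop0.png",(190,160,360,320),4.5)
# points by height in worktop area
m=(d>0)&(P[...,0]>250)&(P[...,0]<800)&(P[...,1]>-450)&(P[...,1]<500)
print("worktop z",np.median(P[m&(abs(P[...,2])<10)][:,2]))
# height map coarse clusters
mm=(m&(P[...,2]>25)&(P[...,2]<240)).astype(np.uint8)
n,l,s,ce=cv2.connectedComponentsWithStats(mm)
for i in range(1,n):
    if s[i,4]>30:
        q=P[l==i]; print(s[i],q.min(0).round(),q.max(0).round(),np.median(q,0).round())
t2=cap("top"); print(t2["color"].std(axis=(0,1)),np.median(t2["depth"]))
E
```

```text
top depth [np.float32(0.0), np.float32(214.4914), np.float32(274.89062), np.float32(382.47348), np.float32(406.74057)] [3.67553288 3.77429612 3.84531555] [ 95.74426871  99.18920493 102.3096216 ]
scene valid 0.9601275510204081
worktop z 3.278294545673174
[ 291  181   94  149 5196] [ 661. -355.   25.] [800. 500. 239.] [ 758. -120.  111.]
[ 210  188   52   47 2005] [323. 193.  25.] [526. 389. 146.] [436. 206.  95.]
[209 256  48  42 892] [ 359. -199.   25.] [496. -78. 110.] [ 435. -124.   74.]
[302 263  21  30 432] [ 635. -183.   25.] [704. -70.  94.] [ 656. -167.   53.]
[3.67282307 3.77543886 3.84746069] 274.84338
```

View pics/crop0.png

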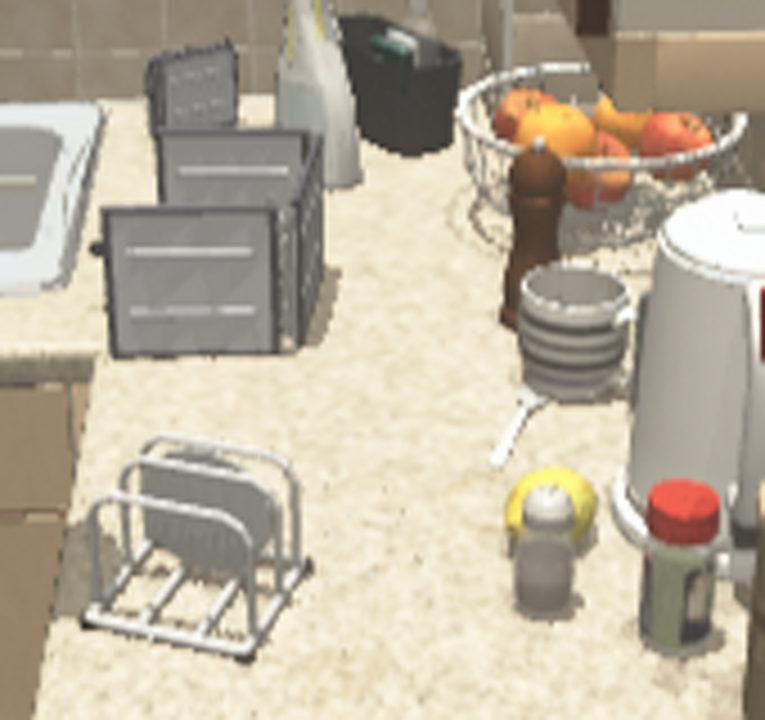

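The crop shows the right wing's face with corners (103,208)-(277,208)-(277,352), the back leaf up to about (322,133), the left wing behind it, and the pan handle tip at (95,247). The rack's feet are at (85,620), (250,655) and (310,567), and the lid is in the far bay. The wide bay faces the camera.

```bash
python3 - <<'E'
from h import *
t=dict(np.load("top0.npz"));Q=pts(t)
for v,u in((50,50),(210,280),(380,500)): print("top blk",Q[v,u].round())
c=dict(np.load("scene0.npz")); P=pts(c)
def C(u,v): return 190+u/4.5,160+v/4.5
for n,(u,v,z) in dict(wrTL=(103,208,140),wrTR=(277,208,140),wrBR=(277,352,0),wrBL=(112,355,0),backTnear=(300,207,140),backTfar=(323,133,140),backB=(298,345,0),wlTL=(160,130,140),wlTR=(305,131,140),
  rackA=(85,620,5),rackB=(250,655,5),rackC=(310,567,5),saltfoot=(545,612,0)).items(): print(n,ray(c,*C(u,v),z).round(1))
G=P[188:235,210:262].reshape(-1,3)
w=G[(G[:,2]>25)&(G[:,2]<130)]
# right wing face
a=w[(w[:,0]>330)&(w[:,0]<490)&(abs(w[:,1]-205)<25)]
for y in np.arange(185,400,10): print(y,((w[:,1]>=y)&(w[:,1]<y+10)).sum(),np.median(w[(w[:,1]>=y)&(w[:,1]<y+10),0]) if ((w[:,1]>=y)&(w[:,1]<y+10)).any() else 0)
p=cv2.fitLine(a[:,:2].astype(np.float32),cv2.DIST_HUBER,0,.01,.01).ravel();print("wr face",p,len(a))
b=w[(w[:,0]>500)&(w[:,1]>215)&(w[:,1]<360)]
p=cv2.fitLine(b[:,:2].astype(np.float32),cv2.DIST_HUBER,0,.01,.01).ravel();print("back",p,len(b))
R=P[250:305,205:262].reshape(-1,3)
r=R[(R[:,2]>92)&(R[:,2]<112)&(R[:,1]<-50)]
print("hoop tops");
for x in range(370,500,15):
    s=r[(r[:,0]>=x)&(r[:,0]<x+15)]; print(x,np.sort(s[:,1].round()))
E
```

```text
top blk [-415.  202. 1516.]
top blk [-530.   26. 1515.]
top blk [-605.  -76. 1515.]
wrTL [346.1 202.7 140. ]
wrTR [486.8 194.1 140. ]
wrBR [483.7 210.    0. ]
wrBL [344.3 213.    0. ]
backTnear [505.4 195.  140. ]
backTfar [529.4 360.4 140. ]
backB [501.8 221.6   0. ]
wlTL [383.3 377.  140. ]
wlTR [513.5 366.4 140. ]
rackA [ 355.2 -163.1    5. ]
rackB [ 462.9 -205.9    5. ]
rackC [ 503.4 -112.3    5. ]
saltfoot [ 657.4 -165.3    0. ]
185 21 459.99299127774776
195 760 423.9349003288993
205 299 404.1862092956322
215 25 499.3472624723412
225 9 506.07474532828206
235 15 506.69844671434095
245 2 508.6761182235557
255 11 510.39617227825346
265 14 511.28204609505235
275 2 500.87024243099944
285 21 514.6122226286905
295 15 515.9407339188471
305 2 516.3937864525645
315 8 519.8524702617981
325 15 520.5970368232577
335 2 521.1698400498756
345 10 525.2168395959807
355 14 525.4874230651928
365 149 477.25222512862524
375 282 424.674465335924
385 10 401.77061024226896
395 0 0
wr face [ 9.9911869e-01 -4.1973762e-02  4.1467123e+02  2.0214464e+02] 1002
back [1.5440476e-01 9.8800766e-01 5.1411835e+02 2
[... 983 characters left out ...]
6. -124. -124. -124. -124. -124. -124.
 -123. -123. -122. -122. -122. -121. -121. -120. -119. -104. -103. -102.
  -99.  -97.  -97.  -97.  -97.  -94.  -92.]
445 [-194. -191. -191. -190. -190. -189. -189. -189. -188. -186. -185. -185.
 -145. -144. -143. -142. -142. -141. -141. -140. -137. -137. -133. -133.
 -133. -132. -131. -130. -129. -128. -128. -128. -127. -127. -126. -125.
 -125. -124. -111. -109. -107. -107. -105. -105. -104. -103. -103. -103.]
460 [-192. -149. -148. -147. -147. -147. -146. -146. -146. -146. -145. -145.
 -145. -129. -118. -113. -112. -111. -111. -110. -108. -108. -106. -106.
 -106.]
475 [-149. -146. -121. -119. -119. -118. -117. -116. -116. -116. -115. -112.]
490 [-122.]
```

```bash
cat >> h.py <<'E'
from scipy.spatial.transform import Rotation as Ro
def pose():
    o=bot.get_obs(); return np.array(o["tool_pos"]),Ro.from_euler("xyz",o["tcp_rot"]).as_matrix(),o
def go(*wps):
    """wps: (x,y,z,jawyaw_deg or None) successive world targets -> shift in tool axes (m) and turn (deg), each from the previous"""
    p,R,o=pose(); print("t",round(o["time"],2),"tcp",p.round(1),"jaw dir yaw",round(np.degrees(np.arctan2(R[1,1],R[0,1])),1),"q",o["joint_positions"].round(2),"F",o["contact_force"].round(1),"w",round(o["grip_width"],1))
    for x,y,z,a in wps:
        s=R.T@(np.array([x,y,z])-p)/1000
        ty=np.degrees(np.arctan2(R[1,1],R[0,1])); t=0 if a is None else -((a-ty+90)%180-90)
        print((x,y,z,a),"shift",s.round(4),"turn",round(t,1))
        p=np.array([x,y,z]); R=R@Ro.from_euler("x",t,degrees=True).as_matrix()
E
python3 - <<'E'
from h import *
go((440,-200,230,None),(490,80,230,None),(511,278,180,-8.5))
p,R,o=pose(); print(R.round(3))
E
```

```text
t 0.15 tcp [ 171.  -496.1  226.2] jaw dir yaw -71.0 q [-1.39  0.34  1.52  0.    1.28 -0.15] F [-0.1  0.1 -0.2] w 91.9
(440, -200, 230, None) shift [-0.0035 -0.1923 -0.3508] turn 0
(490, 80, 230, None) shift [ 0.0003 -0.2484 -0.1385] turn 0
(511, 278, 180, -8.5) shift [ 0.0502 -0.1803 -0.0843] turn -62.5
[[-0.     0.326 -0.945]
 [ 0.001 -0.945 -0.326]
 [-1.    -0.001 -0.   ]]
```

Emit:
{"op": "step_arm", "data": {"targets": [[[0,-0.019,-0.035,0],[0,-0.038,-0.07,0],[0,-0.057,-0.105,0],[0,-0.076,-0.14,0],[0,-0.095,-0.175,0]]]}}

```text
time: 0.57
tool_pos: [306.2, -347.6, 226.2]
tcp_rot: [-1.679, 1.569, 1.794]
contact_force: [0.4, 0.5, -0.1]
grip_width: 92.0
```

Emit:
{"op": "step_arm", "data": {"targets": [[[0,-0.019,-0.035,0],[0,-0.038,-0.07,0],[0,-0.057,-0.105,0],[0,-0.076,-0.14,0],[0,-0.095,-0.175,0]]]}}

```text
time: 0.98
tool_pos: [441.7, -199.1, 226.3]
tcp_rot: [-1.595, 1.569, 1.877]
contact_force: [0.3, -0.6, -0.4]
grip_width: 91.8
```

```bash
python3 - <<'E'
from h import *
go((490,80,230,None),(511,278,180,-8.5))
E
```

```text
t 0.98 tcp [ 441.7 -199.1  226.3] jaw dir yaw -71.0 q [-0.58  0.27  1.63  0.    1.24  0.66] F [ 0.3 -0.6 -0.4] w 91.8
(490, 80, 230, None) shift [-0.0033 -0.2482 -0.1364] turn 0
(511, 278, 180, -8.5) shift [ 0.0503 -0.1803 -0.0842] turn -62.5
```

Emit:
{"op": "step_arm", "data": {"targets": [[[0,-0.035,-0.019,-7],[0,-0.07,-0.038,-14],[0,-0.105,-0.057,-21],[0,-0.14,-0.076,-28],[0,-0.175,-0.095,-35]]]}}

```text
time: 1.4
tool_pos: [474.5, -0.7, 226.5]
tcp_rot: [-2.045, 1.569, 2.044]
contact_force: [1.6, 0.1, 0.7]
grip_width: 92.0
```

```bash
python3 - <<'E'
from h import *
go((511,278,180,-8.5))
E
```

```text
t 1.4 tcp [474.5  -0.7 226.5] jaw dir yaw -35.7 q [-0.16  0.25  1.66  0.    1.24  0.46] F [1.6 0.1 0.7] w 92.0
(511, 278, 180, -8.5) shift [ 0.0468 -0.1329 -0.2476] turn -27.2
```

Emit:
{"op": "step_arm", "data": {"targets": [[[0,-0.0175,-0.033,-5.4],[0,-0.035,-0.066,-10.9],[0,-0.0525,-0.099,-16.3],[0,-0.07,-0.132,-21.8],[0,-0.0875,-0.165,-27.2]]]}}

```text
time: 1.82
tool_pos: [499.4, 186.3, 226.6]
tcp_rot: [-2.341, 1.569, 2.228]
contact_force: [0.0, -0.4, -0.8]
grip_width: 92.1
```

```bash
python3 - <<'E'
from h import *
go((511,278,180,-8.5))
c=cap("scene"); save(c,"s1.png",(150,100,350,260),4)
t=cap("top"); print(t["color"].std())
E
```

```text
t 1.82 tcp [499.4 186.3 226.6] jaw dir yaw -8.2 q [0.21 0.36 1.5  0.   1.28 0.36] F [ 0.  -0.4 -0.8] w 92.1
(511, 278, 180, -8.5) shift [ 0.0467 -0.0016 -0.0924] turn 0.3
4.624174837148319
```

View pics/s1.png

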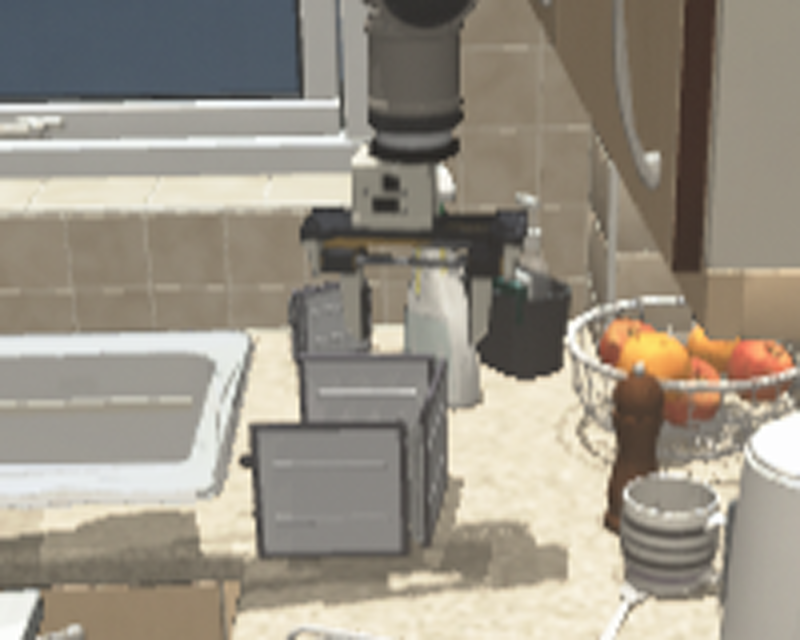

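Emit:
{"op": "step_arm", "data": {"targets": [[[0,0,-0.031,0],[0,-0.001,-0.062,0],[0,-0.0016,-0.0924,0],[0.035,-0.0016,-0.0924,0],[0.07,-0.0016,-0.0924,0]]]}}

```text
time: 2.33
tool_pos: [511.8, 282.7, 157.1]
tcp_rot: [2.611, 1.564, 0.902]
contact_force: [-0.0, -0.0, -1.6]
grip_width: 92.2
```

Emit:
{"op": "step_arm", "data": {"targets": [[[0.02,0,0,0],[0.04,0,0,0],[0.05,0,0,0],[0.05,0,0,0],[0.05,0,0,0]]]}}

```text
time: 2.75
tool_pos: [512.2, 282.6, 107.3]
tcp_rot: [2.636, 1.565, 0.927]
contact_force: [0.1, 0.8, 0.4]
grip_width: 91.9
```

Emit:
{"op": "step_arm", "data": {"targets": [[[0,0,0,0],[0,0,0,0],[0,0,0,0],[0,0,0,0],[0,0,0,0]]], "jaw": 1}}

```text
time: 3.17
tool_pos: [512.5, 282.7, 107.9]
tcp_rot: [2.558, 1.564, 0.848]
contact_force: [1.4, 0.4, 0.7]
grip_width: 63.0
```

```bash
python3 - <<'E'
from h import *
go()
c=cap("scene"); save(c,"s2.png",(190,140,310,240),6)
E
```

```text
t 3.17 tcp [512.5 282.7 107.9] jaw dir yaw -8.0 q [0.37 0.56 1.52 0.   1.06 0.51] F [1.4 0.4 0.7] w 63.0
```

View pics/s2.png

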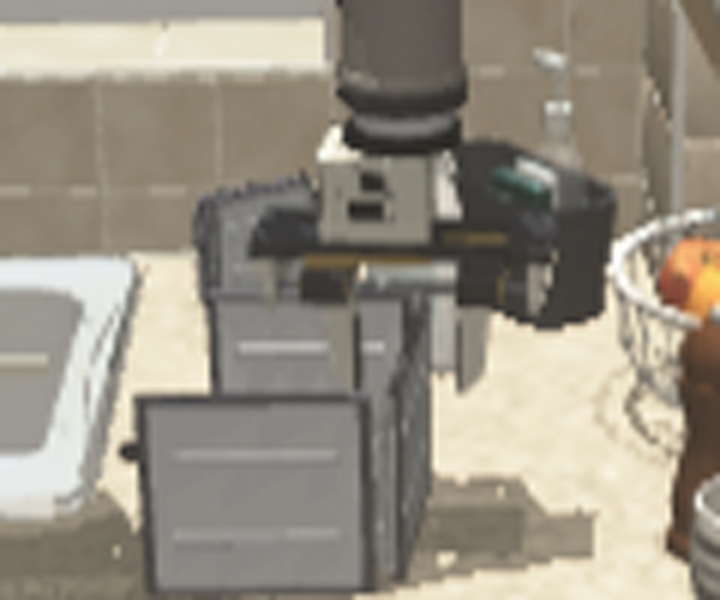

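The fingers straddle the back leaf, at (345,340) and (475,345) with the leaf edge near (415,340), and the jaws are still closing.

Emit:
{"op": "step_arm", "data": {"targets": [[[0,0,0,0],[0,0,0,0],[0,0,0,0],[0,0,0,0],[0,0,0,0]]]}}

```text
time: 3.63
tool_pos: [512.4, 282.7, 107.7]
tcp_rot: [2.585, 1.564, 0.875]
contact_force: [-0.0, -0.3, -0.6]
grip_width: 25.6
```

Emit:
{"op": "step_arm", "data": {"targets": [[[0,0,0,0],[0,0,0,0],[0,0,0,0],[0,0,0,0],[0,0,0,0]]]}}

```text
time: 4.05
tool_pos: [512.4, 282.7, 107.6]
tcp_rot: [2.618, 1.564, 0.908]
contact_force: [1.1, 0.7, -0.9]
grip_width: 7.9
```

```bash
python3 - <<'E'
from h import *
go()
E
```

```text
t 4.05 tcp [512.4 282.7 107.6] jaw dir yaw -8.0 q [0.37 0.56 1.52 0.   1.06 0.51] F [ 1.1  0.7 -0.9] w 7.9
```

Emit:
{"op": "step_arm", "data": {"targets": [[[-0.01,0,0,0],[-0.03,0,0,0],[-0.055,0,0,0],[-0.08,0,0,0],[-0.1,0,0,0]]]}}

```text
time: 4.47
tool_pos: [511.8, 282.1, 209.3]
tcp_rot: [2.591, 1.565, 0.882]
contact_force: [0.5, 0.5, -5.7]
grip_width: 8.0
```

```bash
python3 - <<'E'
from h import *
go((515,85,208,0),(518,85,109,0))
c=cap("scene"); save(c,"s3.png",(180,60,340,240),3.3)
E
```

```text
t 4.47 tcp [511.8 282.1 209.3] jaw dir yaw -8.0 q [0.37 0.46 1.39 0.   1.29 0.51] F [ 0.5  0.5 -5.7] w 8.0
(515, 85, 208, 0) shift [0.0003 0.0305 0.1947] turn -8.0
(518, 85, 109, 0) shift [0.099  0.0026 0.0005] turn -0.0
```

View pics/s3.png

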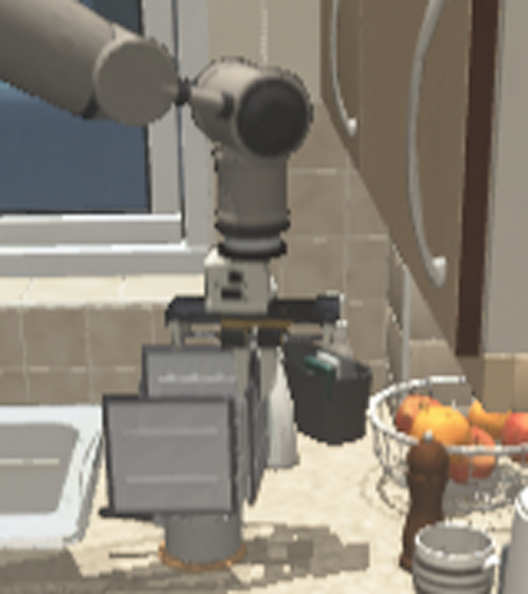

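Guard hangs clear of the pan (pan below it at (200,530)), with the leaf level.

Emit:
{"op": "step_arm", "data": {"targets": [[[0,0.003,0.03,-1],[0,0.008,0.07,-3],[0,0.012,0.11,-5],[0,0.016,0.15,-7],[0,0.0205,0.188,-8]]]}}

```text
time: 4.93
tool_pos: [506.4, 92.0, 211.1]
tcp_rot: [2.253, 1.56, 0.686]
contact_force: [0.2, 0.2, -6.0]
grip_width: 7.9
```

Emit:
{"op": "step_arm", "data": {"targets": [[[0.01,0,0.008,0],[0.035,0,0.008,0],[0.06,0,0.008,0],[0.075,0,0.008,0],[0.085,0,0.008,0]]]}}

```text
time: 5.35
tool_pos: [505.4, 84.3, 123.4]
tcp_rot: [2.628, 1.563, 1.06]
contact_force: [-0.3, -0.6, -6.2]
grip_width: 7.6
```

```bash
python3 - <<'E'
from h import *
go()
c=cap("scene"); save(c,"s4.png",(180,150,340,270),5)
P=pts(c);d=c["depth"]
# pan
G=P[150:260,190:300].reshape(-1,3)
print("bottom of guard z:",)
E
```

```text
t 5.35 tcp [505.4  84.3 123.4] jaw dir yaw 0.2 q [0.01 0.43 1.71 0.01 1.   0.  ] F [-0.3 -0.6 -6.2] w 7.6
bottom of guard z:
```

View pics/s4.png

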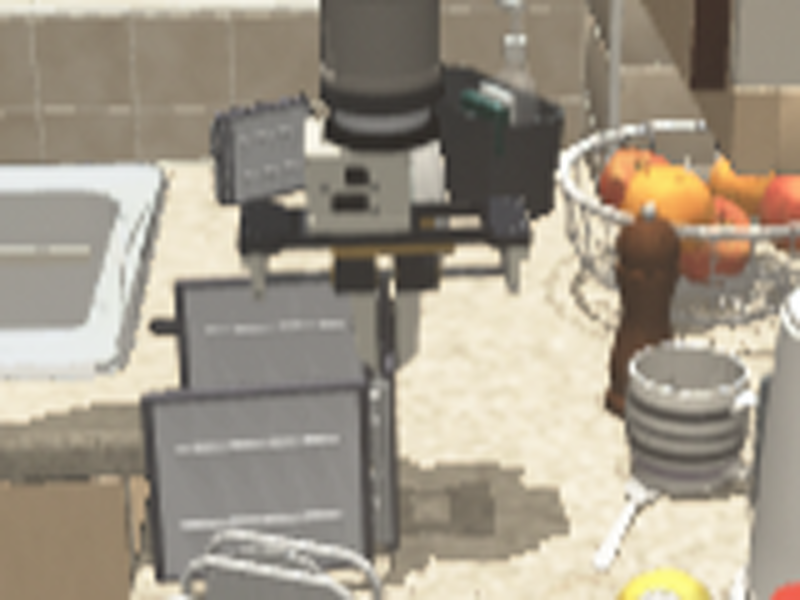

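Guard is just above clear worktop at (270,480), between pan and rack. I'll lower it the last 16 mm and release.

Emit:
{"op": "step_arm", "data": {"targets": [[[0.005,0,0,0],[0.01,0,0,0],[0.014,0,0,0],[0.016,0,0,0],[0.0165,0,0,0]]]}}

```text
time: 5.82
tool_pos: [505.6, 84.7, 107.7]
tcp_rot: [2.57, 1.563, 1.004]
contact_force: [-3.7, 0.5, 9.6]
grip_width: 7.6
```

Emit:
{"op": "step_arm", "data": {"targets": [[[0,0,0,0],[0,0,0,0],[0,0,0,0],[0,0,0,0],[0,0,0,0]]], "jaw": 0.6}}

```text
time: 6.23
tool_pos: [505.8, 84.6, 107.9]
tcp_rot: [2.511, 1.563, 0.944]
contact_force: [-0.1, -0.2, 0.4]
grip_width: 34.9
```

Emit:
{"op": "step_arm", "data": {"targets": [[[-0.005,0,0,0],[-0.015,0,0,0],[-0.035,0,0,0],[-0.055,0,0,0],[-0.075,0,0,0]]]}}

```text
time: 6.65
tool_pos: [505.5, 84.2, 184.5]
tcp_rot: [2.485, 1.562, 0.918]
contact_force: [0.6, -0.3, 0.3]
grip_width: 36.6
```

```bash
python3 - <<'E'
from h import *
go()
c=cap("scene"); save(c,"s5.png",(180,150,340,270),5)
P=pts(c)
w=P[190:275,200:280].reshape(-1,3); w=w[(w[:,2]>30)&(w[:,2]<135)&(w[:,1]>-30)&(w[:,1]<220)&(w[:,0]>320)&(w[:,0]<540)]
def L(a,n):
    p=cv2.fitLine(a[:,:2].astype(np.float32),cv2.DIST_HUBER,0,.01,.01).ravel(); s=np.sort(a@np.array([p[0],p[1],0])); print(n,p.round(3),len(a),"ext",a[:,0].min().round(),a[:,0].max().round())
L(w[(w[:,1]<30)&(w[:,0]<475)&(w[:,2]<130)],"right"); L(w[(w[:,1]>140)&(w[:,0]<480)],"left"); L(w[(w[:,1]>25)&(w[:,1]<150)&(w[:,0]>480)],"back")
E
```

```text
t 6.65 tcp [505.5  84.2 184.5] jaw dir yaw 0.2 q [0.01 0.35 1.63 0.01 1.15 0.  ] F [ 0.6 -0.3  0.3] w 36.6
right [ 9.97000e-01  8.00000e-02  4.10593e+02 -7.92000e+00] 947 ext 348.0 475.0
left [9.97000e-01 7.20000e-02 4.16711e+02 1.68322e+02] 677 ext 355.0 480.0
back [1.90000e-02 1.00000e+00 5.00777e+02 1.16165e+02] 6 ext 500.0 501.0
```

```bash
python3 - <<'E'
from h import *
c=cap("scene"); P=pts(c); p,R,o=pose()
w=P.reshape(-1,3); 
for z0 in (188,198,208,218):
    a=w[(w[:,2]>z0)&(w[:,2]<z0+10)&(abs(w[:,0]-505)<60)&(abs(w[:,1]-84)<50)]
    print(z0,len(a),np.percentile(a[:,1],[5,25,50,75]).round(1),np.percentile(a[:,0],[0,50,100]).round(1))
# right wing face y vs z ; worktop z near
for z in range(5,140,15):
    a=w[(w[:,2]>z)&(w[:,2]<z+15)&(w[:,0]>400)&(w[:,0]<420)&(abs(w[:,1]+8)<25)]; print(z,len(a),np.median(a[:,1]).round(1) if len(a) else 0)
m=(abs(w[:,2])<12)&(w[:,0]>550)&(w[:,0]<620)&(w[:,1]>-60)&(w[:,1]<100); print("floor",np.median(w[m,2]))
# top edges of right wing and left wing
for y0,y1 in((-30,10),(150,190)):
    a=w[(w[:,2]>125)&(w[:,2]<150)&(w[:,1]>y0)&(w[:,1]<y1)&(w[:,0]<530)]; print("top x ext",np.percentile(a[:,0],[0,2,98,100]).round(1),"zmax",np.percentile(a[:,2],98), 'y at tip',np.median(a[a[:,0]<a[:,0].min()+12,1]))
E
```

```text
188 6 [69.4 71.8 72.9 74.3] [485.1 524.9 531.4]
198 23 [68.7 70.8 72.6 73.3] [472.1 524.9 538.2]
208 34 [70.4 72.4 74.2 75.1] [472.3 525.  541.6]
218 30 [69.6 73.2 74.5 75.7] [472.5 525.2 541.7]
5 0 0
20 0 0
35 5 -10.4
50 18 -7.6
65 26 -8.9
80 25 -8.1
95 25 -7.7
110 25 -8.3
125 27 -8.2
floor 3.454811294302249
top x ext [ 56.3  59.6 489.3 495.9] zmax 145.834382269049 y at tip -15.288298719972556
top x ext [355.7 357.  498.2 506. ] zmax 144.7314157454963 y at tip 164.4967767547367
```

View pics/s5.png

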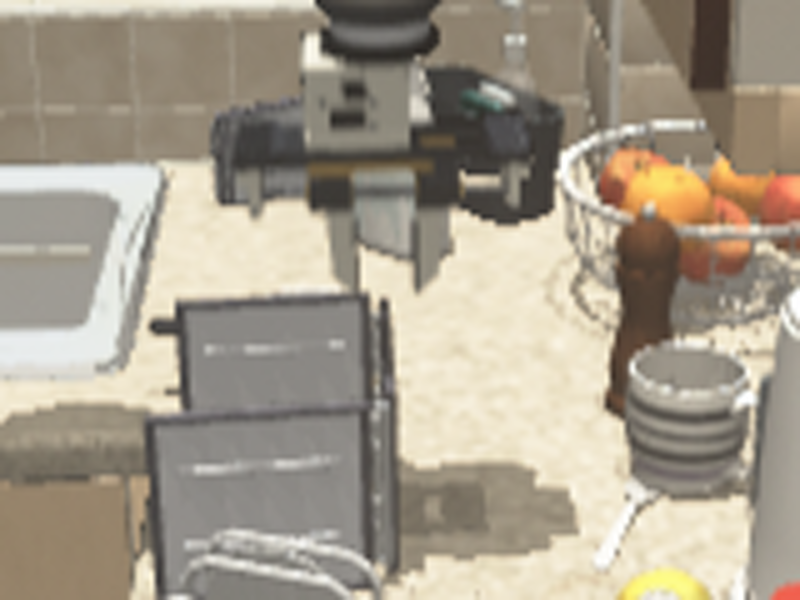

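Guard stands open, back leaf at (385,470). The known fingertip position gives the camera bias as about +1.5, -1, +3.5 mm. The guard origin is then about (505.5, 94), yaw 0. Next I'll push the left wing with closed fingers.

Emit:
{"op": "step_arm", "data": {"targets": [[[0,-0.024,-0.026,0],[0,-0.048,-0.052,0],[0,-0.072,-0.078,0],[0,-0.097,-0.105,0],[0,-0.1215,-0.131,0]]], "jaw": 1}}

```text
time: 7.17
tool_pos: [384.0, 215.5, 186.2]
tcp_rot: [2.089, 1.557, 0.521]
contact_force: [1.0, 0.5, -0.6]
grip_width: 8.2
```

Emit:
{"op": "step_arm", "data": {"targets": [[[0.02,0,0,0],[0.045,0,0,0],[0.07,0,0,0],[0.09,0,0,0],[0.095,0,0,0]]]}}

```text
time: 7.58
tool_pos: [383.1, 215.6, 88.7]
tcp_rot: [2.196, 1.562, 0.629]
contact_force: [0.2, -0.6, 0.3]
grip_width: 0.2
```

```bash
python3 - <<'E'
from h import *
go()
E
```

```text
t 7.58 tcp [383.1 215.6  88.7] jaw dir yaw 0.2 q [0.34 0.36 1.94 0.   0.83 0.33] F [ 0.2 -0.6  0.3] w 0.2
```

Emit:
{"op": "step_arm", "data": {"targets": [[[0,0,0.0156,0],[0,0,0.0306,0],[0,0,0.04,0],[0,0.001,0.0506,0],[0,0.001,0.06,0]]]}}

```text
time: 8.0
tool_pos: [385.0, 155.1, 89.1]
tcp_rot: [2.148, 1.561, 0.58]
contact_force: [0.3, 1.8, 1.1]
grip_width: 0.3
```

Emit:
{"op": "step_arm", "data": {"targets": [[[0,0.002,0.0105,0],[0,0.005,0.0205,0],[0,0.009,0.031,0],[0,0.0135,0.041,0],[0,0.02,0.0505,0]]]}}

```text
time: 8.42
tool_pos: [405.4, 104.0, 89.5]
tcp_rot: [2.141, 1.56, 0.573]
contact_force: [0.0, 1.9, 0.7]
grip_width: 0.7
```

```bash
python3 - <<'E'
from h import *
go((448.7,67,89,None))
c=cap("scene"); save(c,"s6.png",(180,150,340,270),5)
E
```

```text
t 8.42 tcp [405.4 104.   89.5] jaw dir yaw 0.2 q [0.06 0.33 2.   0.01 0.81 0.06] F [0.  1.9 0.7] w 0.7
(448.7, 67, 89, None) shift [0.0007 0.0432 0.0371] turn 0
```

View pics/s6.png

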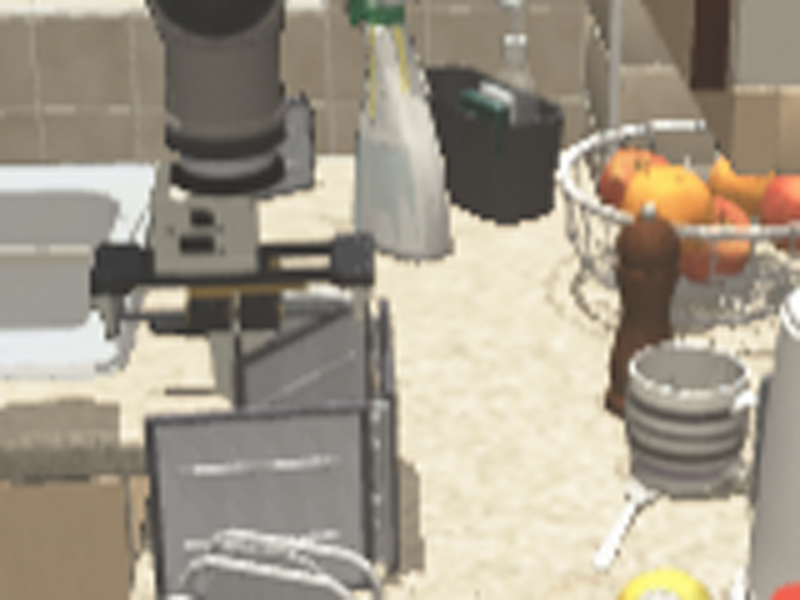

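The left wing is half closed, its tip at about (240,380). The guard hasn't slid.

Emit:
{"op": "step_arm", "data": {"targets": [[[0,0.006,0.008,0],[0,0.014,0.016,0],[0,0.023,0.024,0],[0,0.033,0.031,0],[0,0.0435,0.037,0]]]}}

```text
time: 8.88
tool_pos: [451.8, 65.2, 89.8]
tcp_rot: [2.015, 1.559, 0.446]
contact_force: [-0.9, 0.6, -0.1]
grip_width: 0.6
```

Emit:
{"op": "step_arm", "data": {"targets": [[[0,0.004,0.002,0],[0,0.008,0.004,0],[0,0.012,0.005,0],[0,0.015,0.006,0],[0,0.017,0.006,0]]]}}

```text
time: 9.3
tool_pos: [468.9, 59.2, 89.9]
tcp_rot: [2.015, 1.559, 0.446]
contact_force: [-0.9, 0.0, -0.1]
grip_width: 0.2
```

```bash
python3 - <<'E'
from h import *
go()
c=cap("scene"); P=pts(c)
w=P.reshape(-1,3)-[1.5,-1,3.5]
a=w[(w[:,2]>100)&(w[:,2]<142)&(w[:,1]>20)&(w[:,1]<190)&(w[:,0]>380)&(w[:,0]<520)]
for y in range(20,190,15):
    b=a[(a[:,1]>=y)&(a[:,1]<y+15)]; print(y,len(b),np.percentile(b[:,0],[5,50,95]).round(0) if len(b) else'')
r=w[(w[:,2]>40)&(w[:,2]<130)&(abs(w[:,1]+8)<25)&(w[:,0]>355)&(w[:,0]<475)]
print(cv2.fitLine(r[:,:2].astype(np.float32),cv2.DIST_HUBER,0,.01,.01).ravel())
E
```

```text
t 9.3 tcp [468.9  59.2  89.9] jaw dir yaw 0.1 q [-0.04  0.41  1.86  0.01  0.86 -0.05] F [-0.9  0.  -0.1] w 0.2
20 20 [485. 491. 505.]
35 51 [450. 472. 502.]
50 47 [450. 466. 502.]
65 6 [490. 499. 505.]
80 7 [499. 503. 506.]
95 2 [499. 501. 503.]
110 5 [499. 500. 503.]
125 4 [500. 500. 503.]
140 0 
155 0 
170 1 [497. 497. 497.]
185 0 
[ 9.9713260e-01  7.5674348e-02  4.1463916e+02 -6.6160140e+00]
```

Emit:
{"op": "step_arm", "data": {"targets": [[[0,-0.012,0,0],[-0.02,-0.025,0,0],[-0.05,-0.025,0,0],[-0.08,-0.025,0,0],[-0.095,-0.025,0,0]]]}}

```text
time: 9.77
tool_pos: [444.1, 58.9, 188.0]
tcp_rot: [1.862, 1.555, 0.294]
contact_force: [0.6, -0.1, -0.5]
grip_width: 0.2
```

Emit:
{"op": "step_arm", "data": {"targets": [[[0,-0.012,0.02,0],[0,-0.025,0.045,0],[0,-0.04,0.07,0],[0,-0.052,0.092,0],[0,-0.061,0.107,0]]]}}

```text
time: 10.18
tool_pos: [382.4, -49.4, 186.7]
tcp_rot: [1.821, 1.554, 0.253]
contact_force: [-0.1, 0.6, -0.3]
grip_width: 0.8
```

```bash
python3 - <<'E'
from h import *
go((383,-48,89,0))
E
```

```text
t 10.18 tcp [382.4 -49.4 186.7] jaw dir yaw 0.2 q [-0.34  0.12  1.94  0.01  1.06 -0.34] F [-0.1  0.6 -0.3] w 0.8
(383, -48, 89, 0) shift [ 0.0977 -0.0009 -0.001 ] turn 0.2
```

Emit:
{"op": "step_arm", "data": {"targets": [[[0.02,0,0,0],[0.05,0,0,0],[0.075,0,0,0],[0.092,0,0,0],[0.097,0,0,0]]]}}

```text
time: 10.6
tool_pos: [382.4, -48.4, 87.7]
tcp_rot: [1.986, 1.558, 0.418]
contact_force: [-0.6, 0.2, 0.9]
grip_width: 0.3
```

Emit:
{"op": "step_arm", "data": {"targets": [[[0,0,-0.015,0],[0,-0.001,-0.029,0],[0,-0.003,-0.043,0],[0,-0.005,-0.055,0],[0,-0.0055,-0.066,0]]]}}

```text
time: 11.02
tool_pos: [377.0, 18.2, 88.8]
tcp_rot: [1.914, 1.556, 0.347]
contact_force: [0.2, -0.5, 0.4]
grip_width: 0.4
```

Emit:
{"op": "step_arm", "data": {"targets": [[[0,0,-0.01,0],[0,0.0015,-0.02,0],[0,0.004,-0.031,0],[0,0.0075,-0.0415,0],[0,0.012,-0.052,0]]]}}

```text
time: 11.43
tool_pos: [389.3, 70.9, 90.1]
tcp_rot: [1.869, 1.555, 0.303]
contact_force: [0.3, -0.8, 0.2]
grip_width: 0.3
```

```bash
python3 - <<'E'
from h import *
go((401.5,89,89,None),(418.4,106,89,None),(438.8,120,89,None),(456,127,89,None))
E
```

```text
t 11.43 tcp [389.3  70.9  90.1] jaw dir yaw 0.2 q [-0.02  0.29  2.06  0.01  0.78 -0.03] F [ 0.3 -0.8  0.2] w 0.3
(401.5, 89, 89, None) shift [ 0.0014  0.0123 -0.018 ] turn 0
(418.4, 106, 89, None) shift [ 0.0003  0.017  -0.0169] turn 0
(438.8, 120, 89, None) shift [ 0.0004  0.0205 -0.0139] turn 0
(456, 127, 89, None) shift [ 0.0003  0.0172 -0.0069] turn 0
```

Emit:
{"op": "step_arm", "data": {"targets": [[[0,0.006,-0.009,0],[0,0.012,-0.018,0],[0,0.0205,-0.0265,0],[0,0.029,-0.035,0],[0,0.039,-0.042,0]]]}}

```text
time: 11.85
tool_pos: [428.6, 113.9, 91.5]
tcp_rot: [1.858, 1.555, 0.292]
contact_force: [0.4, -0.6, -0.4]
grip_width: 0.3
```

Emit:
{"op": "step_arm", "data": {"targets": [[[0,0.008,-0.005,0],[0,0.015,-0.009,0],[0,0.021,-0.012,0],[0,0.025,-0.013,0],[0,0.028,-0.014,0]]]}}

```text
time: 12.27
tool_pos: [456.9, 128.1, 92.1]
tcp_rot: [1.855, 1.555, 0.289]
contact_force: [-0.7, 0.1, 0.3]
grip_width: 0.1
```

```bash
python3 - <<'E'
from h import *
go()
c=cap("scene"); save(c,"s7.png",(180,150,340,270),5)
E
```

```text
t 12.27 tcp [456.9 128.1  92.1] jaw dir yaw 0.3 q [0.11 0.41 1.86 0.   0.86 0.1 ] F [-0.7  0.1  0.3] w 0.1
```

View pics/s7.png

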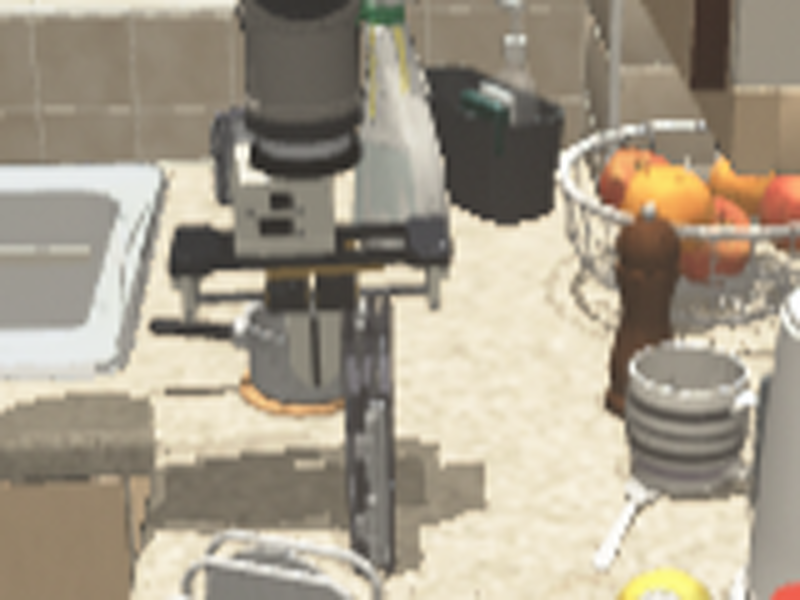

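Both wings are folded: the stack is edge-on at (370,430), and the pan is undisturbed at (300,370). I'll back off, open and go over the stack.

Emit:
{"op": "step_arm", "data": {"targets": [[[0,-0.012,0,0],[-0.015,-0.025,0,0],[-0.05,-0.025,0,0],[-0.08,-0.025,0,0],[-0.1,-0.025,0,0]]]}}

```text
time: 12.73
tool_pos: [431.0, 127.4, 194.3]
tcp_rot: [1.829, 1.551, 0.262]
contact_force: [0.8, 0.5, 0.0]
grip_width: 0.4
```

Emit:
{"op": "step_arm", "data": {"targets": [[[0,0.015,0.008,0],[0,0.03,0.016,0],[0,0.045,0.024,0],[0,0.055,0.03,0],[0,0.0635,0.034,0]]], "jaw": 0}}

```text
time: 13.15
tool_pos: [495.1, 92.9, 195.2]
tcp_rot: [1.832, 1.552, 0.265]
contact_force: [-0.0, -0.4, -0.2]
grip_width: 28.9
```

Emit:
{"op": "step_arm", "data": {"targets": [[[0,0,0,0],[0,0,0,0],[0,0,0,0],[0,0,0,0],[0,0,0,0]]]}}

```text
time: 13.57
tool_pos: [494.6, 93.2, 195.2]
tcp_rot: [1.839, 1.552, 0.272]
contact_force: [-0.5, -0.4, 0.2]
grip_width: 62.4
```

Emit:
{"op": "step_arm", "data": {"targets": [[[0,0,0,0],[0,0,0,0],[0,0,0,0],[0,0,0,0],[0,0,0,0]]]}}

```text
time: 13.98
tool_pos: [494.6, 93.3, 195.3]
tcp_rot: [1.839, 1.552, 0.272]
contact_force: [-0.2, 0.3, 0.0]
grip_width: 90.9
```

```bash
python3 - <<'E'
from h import *
go((495.5,94,107.5,0))
c=cap("scene"); w=pts(c).reshape(-1,3)-[1.5,-1,3.5]
np.savez("scene1.npz",**c)
a=w[(w[:,2]>20)&(w[:,2]<150)&(w[:,1]>-30)&(w[:,1]<200)&(w[:,0]>400)&(w[:,0]<530)]
for y in range(-20,200,15):
    b=a[(a[:,1]>=y)&(a[:,1]<y+15)]; print(y,len(b),np.percentile(b[:,0],[5,50,95]).round(0) if len(b) else'',b[:,2].max().round() if len(b) else '')
E
```

```text
t 13.98 tcp [494.6  93.3 195.3] jaw dir yaw 0.2 q [0.03 0.32 1.65 0.   1.15 0.03] F [-0.2  0.3  0. ] w 90.9
(495.5, 94, 107.5, 0) shift [ 0.0878 -0.0007 -0.0003] turn 0.2
-20 0  
-5 41 [486. 490. 494.] 130.0
10 228 [477. 493. 504.] 140.0
25 40 [479. 487. 502.] 142.0
40 15 [478. 489. 503.] 141.0
55 12 [477. 491. 501.] 141.0
70 15 [476. 489. 502.] 143.0
85 14 [475. 481. 503.] 141.0
100 13 [475. 490. 503.] 140.0
115 14 [475. 490. 505.] 142.0
130 13 [475. 493. 505.] 143.0
145 23 [473. 479. 501.] 143.0
160 22 [494. 497. 507.] 140.0
175 0  
190 0
```

Emit:
{"op": "step_arm", "data": {"targets": [[[0.02,0,0,0],[0.045,0,0,0],[0.065,0,0,0],[0.08,0,0,0],[0.085,0,0,0]]]}}

```text
time: 14.45
tool_pos: [494.8, 93.6, 108.0]
tcp_rot: [1.901, 1.556, 0.334]
contact_force: [-0.4, 0.3, 0.3]
grip_width: 92.1
```

Emit:
{"op": "step_arm", "data": {"targets": [[[0,0,0,0],[0,0,0,0],[0,0,0,0],[0,0,0,0],[0,0,0,0]]], "jaw": 1}}

```text
time: 14.87
tool_pos: [495.3, 93.6, 108.9]
tcp_rot: [1.869, 1.554, 0.302]
contact_force: [-0.9, -0.7, -0.2]
grip_width: 62.8
```

Emit:
{"op": "step_arm", "data": {"targets": [[[0,0,0,0],[0,0,0,0],[0,0,0,0],[0,0,0,0],[0,0,0,0]]]}}

```text
time: 15.28
tool_pos: [495.2, 93.6, 108.9]
tcp_rot: [1.879, 1.555, 0.313]
contact_force: [-0.0, 0.6, 0.1]
grip_width: 30.0
```

Emit:
{"op": "step_arm", "data": {"targets": [[[0,0,0,0],[0,0,0,0],[0,0,0,0],[0,0,0,0],[0,0,0,0]]]}}

```text
time: 15.7
tool_pos: [495.0, 93.7, 108.9]
tcp_rot: [1.892, 1.555, 0.325]
contact_force: [-1.0, 0.0, 1.7]
grip_width: 27.6
```

```bash
python3 - <<'E'
from h import *
go()
c=dict(np.load("scene1.npz")); P=pts(c)-[1.5,-1,3.5]
# rack geometry in rack-aligned frame about a guess
w=P[235:310,200:270].reshape(-1,3)
for yaw in (-21.5,-22.5,-23.5):
    a=np.radians(yaw); q=(w[:,:2]-[421,-152])@np.array([[np.cos(a),-np.sin(a)],[np.sin(a),np.cos(a)]])
    m=(w[:,2]>92)&(w[:,2]<112)&(abs(q[:,0])<45)&(abs(q[:,1])<75)
    h,e=np.histogram(q[m,1],bins=np.arange(-40,72,4)); print(yaw,dict(zip(e[:-1].astype(int),h)))
    for lo,hi in((-36,-14),(12,26)):
        s=m&(q[:,1]>lo)&(q[:,1]<hi)&(w[:,2]>97); p=np.polyfit(q[s,0],q[s,1],1); print("  line",lo,p.round(3),s.sum(),np.median(q[s,1]).round(1), "z",np.percentile(w[s,2],[50,90]).round(1))
    s=(w[:,2]>30)&(w[:,2]<85)&(q[:,1]<-12)&(q[:,1]>-36); print("  near hoop legs x'",np.percentile(q[s,0],[1,5,20,40,60,80,95,99]).round(1))
    s=(w[:,2]>30)&(w[:,2]<70)&(q[:,1]>14)&(q[:,1]<70)&(q[:,0]>25); print("  far legs",np.percentile(q[s,0],[5,50,95]).round(1),s.sum())
E
```

```text
t 15.7 tcp [495.   93.7 108.9] jaw dir yaw 0.2 q [0.03 0.43 1.76 0.01 0.94 0.02] F [-1.   0.   1.7] w 27.6
-21.5 {np.int64(-40): np.int64(0), np.int64(-36): np.int64(0), np.int64(-32): np.int64(0), np.int64(-28): np.int64(23), np.int64(-24): np.int64(33), np.int64(-20): np.int64(7), np.int64(-16): np.int64(0), np.int64(-12): np.int64(0), np.int64(-8): np.int64(0), np.int64(-4): np.int64(0), np.int64(0): np.int64(0), np.int64(4): np.int64(0), np.int64(8): np.int64(0), np.int64(12): np.int64(0), np.int64(16): np.int64(4), np.int64(20): np.int64(35), np.int64(24): np.int64(17), np.int64(28): np.int64(11), np.int64(32): np.int64(43), np.int64(36): np.int64(6), np.int64(40): np.int64(0), np.int64(44): np.int64(0), np.int64(48): np.int64(2), np.int64(52): np.int64(40), np.int64(56): np.int64(15), np.int64(60): np.int64(1), np.int64(64): np.int64(0)}
  line -36 [ 1.4000e-02 -2.3496e+01] 20 -22.9 z [97.6 99.3]
  line 12 [-0.023 22.767] 23 23.1 z [97.8 98.3]
  near hoop legs x' [-59.1 -58.1 -56.1 -54.1  52.4  54.5  55.8  56.6]
  far legs [27.7 43.3 56. ] 103
-22.5 {np.int64(-40): np.int64(0),
[... 1185 characters left out ...]
, np.int64(-4): np.int64(0), np.int64(0): np.int64(0), np.int64(4): np.int64(0), np.int64(8): np.int64(0), np.int64(12): np.int64(0), np.int64(16): np.int64(7), np.int64(20): np.int64(32), np.int64(24): np.int64(16), np.int64(28): np.int64(12), np.int64(32): np.int64(43), np.int64(36): np.int64(5), np.int64(40): np.int64(0), np.int64(44): np.int64(0), np.int64(48): np.int64(6), np.int64(52): np.int64(31), np.int64(56): np.int64(18), np.int64(60): np.int64(1), np.int64(64): np.int64(0)}
  line -36 [  0.049 -23.521] 20 -23.3 z [97.6 99.3]
  line 12 [9.0000e-03 2.2883e+01] 24 23.0 z [97.8 98.3]
  near hoop legs x' [-58.3 -57.2 -55.4 -53.3  53.2  55.3  56.6  57.4]
  far legs [27.8 43.5 55. ] 101
```

```bash
python3 - <<'E'
from h import *
go((440,30,240,None),(421,-151,240,68))
p,R,o=pose(); print(R[:,0].round(4))
c=dict(np.load("scene0.npz"))
print("mill foot",ray(c,190+512/4.5,160+322/4.5,3.5).round())
E
```

```text
t 15.7 tcp [495.   93.7 108.9] jaw dir yaw 0.2 q [0.03 0.43 1.76 0.01 0.94 0.02] F [-1.   0.   1.7] w 27.6
(440, 30, 240, None) shift [-0.1322 -0.0532  0.0628] turn 0
(421, -151, 240, 68) shift [-0.0012 -0.0197  0.1809] turn -67.8
[ 0.0149  0.005  -0.9999]
mill foot [689. 247.   4.]
```

Emit:
{"op": "step_arm", "data": {"targets": [[[-0.01,0,0,0],[-0.03,0,0,0],[-0.06,0,0,0],[-0.09,0,0,0],[-0.12,0,0,0]]]}}

```text
time: 16.12
tool_pos: [492.4, 93.0, 228.9]
tcp_rot: [1.933, 1.557, 0.367]
contact_force: [0.1, -0.1, -6.3]
grip_width: 27.8
```

```bash
python3 - <<'E'
from h import *
go((440,30,240,None),(421,-151,240,68))
E
```

```text
t 16.12 tcp [492.4  93.  228.9] jaw dir yaw 0.2 q [0.03 0.29 1.59 0.   1.25 0.02] F [ 0.1 -0.1 -6.3] w 27.8
(440, 30, 240, None) shift [-0.012  -0.0526  0.0627] turn 0
(421, -151, 240, 68) shift [-0.0011 -0.0198  0.1809] turn -67.8
```

Emit:
{"op": "step_arm", "data": {"targets": [[[-0.004,-0.01,0.012,-5],[-0.008,-0.02,0.025,-11],[-0.01,-0.03,0.037,-18],[-0.012,-0.042,0.05,-25],[-0.012,-0.0525,0.063,-32]]]}}

```text
time: 16.53
tool_pos: [439.0, 29.2, 239.3]
tcp_rot: [1.401, 1.559, 0.399]
contact_force: [-0.1, -0.2, -5.7]
grip_width: 27.4
```

```bash
python3 - <<'E'
from h import *
go((421,-151,240,68))
E
```

```text
t 16.53 tcp [439.   29.2 239.3] jaw dir yaw 32.6 q [-0.11  0.17  1.73  0.01  1.24 -0.68] F [-0.1 -0.2 -5.7] w 27.4
(421, -151, 240, 68) shift [-0.0017 -0.1123  0.1421] turn -35.4
```

Emit:
{"op": "step_arm", "data": {"targets": [[[0,-0.0225,0.028,-7],[0,-0.045,0.057,-14],[0,-0.0675,0.085,-21.5],[0,-0.09,0.114,-28.5],[-0.001,-0.112,0.142,-35.4]]]}}

```text
time: 16.95
tool_pos: [421.7, -141.5, 238.2]
tcp_rot: [0.983, 1.56, 0.507]
contact_force: [1.4, -0.4, -5.9]
grip_width: 27.2
```

Emit:
{"op": "step_arm", "data": {"targets": [[[0,0,0,0],[0,0,0,0],[0,0,0,0],[0,0,0,0],[0,0,0,0]]]}}

```text
time: 17.37
tool_pos: [421.7, -140.4, 238.0]
tcp_rot: [1.041, 1.56, 0.567]
contact_force: [-0.5, 0.0, -5.8]
grip_width: 27.7
```

```bash
python3 - <<'E'
from h import *
go((421,-151,239,68))
p,R,o=pose(); print(R[:,0].round(4))
c=cap("scene"); save(c,"s8.png",(180,150,320,310),3.7); P=pts(c)-[1.5,-1,3.5]
w=P.reshape(-1,3); a=np.radians(-22); q=(w[:,:2]-[421,-151])@np.array([[np.cos(a),-np.sin(a)],[np.sin(a),np.cos(a)]])
m=(w[:,2]>135)&(w[:,2]<260)&(abs(q[:,0])<110)&(abs(q[:,1]+14)<14)
for z in range(125,265,15):
    s=m&(w[:,2]>=z)&(w[:,2]<z+15)
    if s.sum()>5: print(z,s.sum(),"x' ext",np.percentile(q[s,0],[1,99]).round(1),"face y'",np.median(q[s,1]).round(1),np.polyfit(q[s,0],q[s,1],1).round(3))
E
```

```text
t 17.37 tcp [ 421.7 -140.4  238. ] jaw dir yaw 62.8 q [-0.5   0.18  1.71  0.01  1.24 -1.6 ] F [-0.5  0.  -5.8] w 27.7
(421, -151, 239, 68) shift [-0.0011 -0.0097  0.0043] turn -5.2
[ 0.0091  0.0058 -0.9999]
125 48 x' ext [-44.3  70.1] face y' -4.3 [-0.077 -3.43 ]
140 150 x' ext [-44.2  71. ] face y' -4.3 [-0.082 -2.955]
155 153 x' ext [-52.3  78.5] face y' -4.7 [-0.059 -3.3  ]
170 174 x' ext [-46.6  77.3] face y' -4.9 [-0.061 -3.49 ]
185 170 x' ext [-47.4  78.6] face y' -4.2 [-0.064 -3.341]
200 176 x' ext [-54.8  77.9] face y' -4.3 [-0.062 -3.249]
215 176 x' ext [-54.4  78.8] face y' -5.2 [-0.063 -3.827]
230 175 x' ext [-60.1  79.1] face y' -6.1 [-0.043 -4.439]
245 174 x' ext [-51.7  77.3] face y' -7.5 [ 0.036 -9.857]
```

View pics/s8.png

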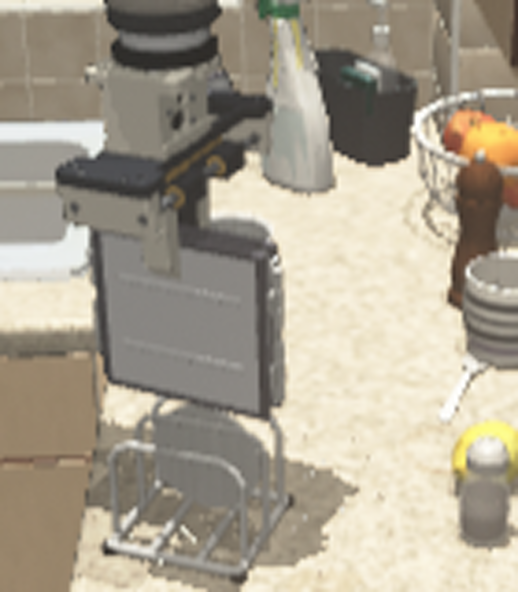

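Stack hangs above the rack at (190,310) with the empty wide bay below at (180,510). It still needs the small correction in shift and turn.

Emit:
{"op": "step_arm", "data": {"targets": [[[0,-0.003,0.001,-1.5],[0,-0.006,0.003,-3],[0,-0.0097,0.0043,-5.2],[0,-0.0097,0.0043,-5.2],[0,-0.0097,0.0043,-5.2]]]}}

```text
time: 17.83
tool_pos: [421.2, -150.4, 238.0]
tcp_rot: [0.933, 1.56, 0.55]
contact_force: [-0.3, -0.6, -5.7]
grip_width: 27.3
```

```bash
python3 - <<'E'
from h import *
go((421,-151,150,68),(421,-151,119,68))
p,R,o=pose(); print(R[:,0].round(4))
c=cap("scene"); P=pts(c)-[1.5,-1,3.5]
w=P.reshape(-1,3); a=np.radians(-22); q=(w[:,:2]-[421,-151])@np.array([[np.cos(a),-np.sin(a)],[np.sin(a),np.cos(a)]])
m=(w[:,2]>125)&(w[:,2]<260)&(abs(q[:,0])<110)&(abs(q[:,1]+14)<14)
for z in range(125,245,15):
    s=m&(w[:,2]>=z)&(w[:,2]<z+15)&(q[:,0]<75)
    if s.sum()>5: print(z,s.sum(),"x' ext",np.percentile(q[s,0],[1,99]).round(1),"face y'",np.median(q[s,1]).round(1),np.polyfit(q[s,0],q[s,1],1).round(3))
s=(w[:,2]>130)&(w[:,2]<210)&(q[:,1]>-30)&(q[:,1]<30)&(abs(q[:,0])<120); print("full x'",np.percentile(q[s,0],[0,1,99,100]).round(1),"end face y'",np.percentile(q[s&(q[:,0]>74),1],[2,50,98]).round(1))
E
```

```text
t 17.83 tcp [ 421.2 -150.4  238. ] jaw dir yaw 68.0 q [-0.52  0.19  1.71  0.01  1.24 -1.71] F [-0.3 -0.6 -5.7] w 27.3
(421, -151, 150, 68) shift [ 0.088  -0.0014 -0.0006] turn 0.0
(421, -151, 119, 68) shift [ 0.031  -0.0003 -0.0002] turn -0.0
[ 0.0093  0.0057 -0.9999]
125 155 x' ext [-70.4  73.3] face y' -11.6 [-8.000e-03 -1.161e+01]
140 217 x' ext [-73.5  74.5] face y' -11.2 [-1.0000e-02 -1.1097e+01]
155 210 x' ext [-71.3  74.5] face y' -11.5 [-9.0000e-03 -1.1394e+01]
170 237 x' ext [-74.7  73.4] face y' -12.1 [ -0.015 -11.65 ]
185 240 x' ext [-72.8  74. ] face y' -11.6 [-9.0000e-03 -1.1447e+01]
200 226 x' ext [-72.5  74.1] face y' -11.7 [-4.0000e-03 -1.1631e+01]
215 232 x' ext [-73.4  74.2] face y' -12.1 [ -0.013 -11.936]
230 225 x' ext [-73.4  74.3] face y' -12.1 [-5.0000e-03 -1.2264e+01]
full x' [-84.5 -80.2  82.6  83.9] end face y' [-14.1  -3.3   5.6]
```

Emit:
{"op": "step_arm", "data": {"targets": [[[0,-0.0025,0,0],[0.01,-0.0025,0,0],[0.025,-0.0025,0,0],[0.035,-0.003,0,0],[0.04,-0.003,0,0]]]}}

```text
time: 18.3
tool_pos: [419.8, -152.5, 196.8]
tcp_rot: [1.128, 1.561, 0.744]
contact_force: [0.0, -0.4, -7.0]
grip_width: 27.5
```

Emit:
{"op": "step_arm", "data": {"targets": [[[0.01,0,0,0],[0.02,0,0,0],[0.03,0,0,0],[0.04,0,0,0],[0.045,0,0,0]]]}}

```text
time: 18.72
tool_pos: [419.9, -151.9, 151.1]
tcp_rot: [1.222, 1.561, 0.837]
contact_force: [0.4, -0.2, -6.2]
grip_width: 27.6
```

```bash
python3 - <<'E'
from h import *
go((421,-152.5,119,68))
c=cap("scene"); save(c,"s9.png",(190,190,290,310),5); P=pts(c)-[1.5,-1,3.5]
w=P.reshape(-1,3); a=np.radians(-22); q=(w[:,:2]-[421,-151])@np.array([[np.cos(a),-np.sin(a)],[np.sin(a),np.cos(a)]])
for z in range(105,150,15):
    s=(abs(q[:,1]+14)<14)&(w[:,2]>=z)&(w[:,2]<z+15)&(abs(q[:,0])<75)
    if s.sum()>5: print(z,s.sum(),"x' ext",np.percentile(q[s,0],[1,99]).round(1),"face y'",np.median(q[s,1]).round(1))
E
```

```text
t 18.72 tcp [ 419.9 -151.9  151.1] jaw dir yaw 68.0 q [-0.53  0.28  1.84  0.01  1.01 -1.72] F [ 0.4 -0.2 -6.2] w 27.6
(421, -152.5, 119, 68) shift [ 0.0321 -0.0004  0.0011] turn -0.0
105 211 x' ext [-65.3  73.9] face y' -13.5
120 217 x' ext [-74.1  74.1] face y' -13.9
135 212 x' ext [-66.9  74.4] face y' -14.0
```

View pics/s9.png

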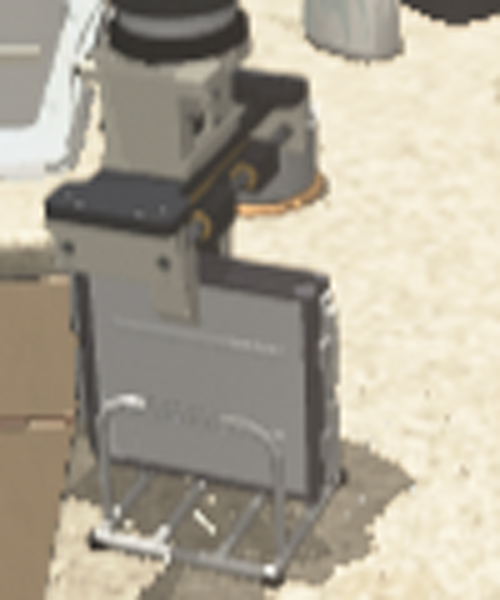

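The stack sits behind the near hoop, inside the wide bay, about 30 mm above the floor wires, and it isn't touching anything.

Emit:
{"op": "step_arm", "data": {"targets": [[[0.008,-0.0003,0.0005,0],[0.016,-0.0004,0.001,0],[0.023,-0.0004,0.001,0],[0.028,-0.0004,0.001,0],[0.031,-0.0004,0.001,0]]]}}

```text
time: 19.18
tool_pos: [420.3, -152.1, 118.9]
tcp_rot: [1.461, 1.561, 1.077]
contact_force: [-8.1, 4.4, 32.3]
grip_width: 27.3
```

Emit:
{"op": "step_arm", "data": {"targets": [[[0,0,0,0],[0.001,0,0,0],[0.0015,0,0,0],[0.002,0,0,0],[0.002,0,0,0]]]}}

```text
time: 19.6
tool_pos: [420.4, -152.1, 119.0]
tcp_rot: [1.299, 1.561, 0.915]
contact_force: [-6.7, 3.2, 18.6]
grip_width: 27.1
```

```bash
python3 - <<'E'
from h import *
go()
E
```

```text
t 19.6 tcp [ 420.4 -152.1  119. ] jaw dir yaw 68.0 q [-0.53  0.33  1.88  0.01  0.93 -1.72] F [-6.7  3.2 18.6] w 27.1
```

Emit:
{"op": "step_arm", "data": {"targets": [[[-0.001,0,0,0],[-0.001,0,0,0],[-0.001,0,0,0],[-0.001,0,0,0],[-0.001,0,0,0]]], "jaw": 0.4}}

```text
time: 20.02
tool_pos: [420.5, -152.2, 119.9]
tcp_rot: [1.28, 1.561, 0.896]
contact_force: [-1.1, -0.3, -0.0]
grip_width: 53.6
```

Emit:
{"op": "step_arm", "data": {"targets": [[[-0.008,0,0,0],[-0.025,0,0,0],[-0.045,0,0,0],[-0.07,0,0,0],[-0.1,0,0,0]]]}}

```text
time: 20.43
tool_pos: [419.2, -152.6, 220.6]
tcp_rot: [1.527, 1.561, 1.142]
contact_force: [-0.0, -0.8, 0.4]
grip_width: 55.0
```

```bash
python3 - <<'E'
from h import *
go()
c=cap("scene"); save(c,"s10.png",(170,150,340,310),4); P=pts(c)-[1.5,-1,3.5]
w=P.reshape(-1,3); a=np.radians(-22); q=(w[:,:2]-[421,-151])@np.array([[np.cos(a),-np.sin(a)],[np.sin(a),np.cos(a)]])
for z in range(108,150,10):
    s=(abs(q[:,1]+10)<19)&(w[:,2]>=z)&(w[:,2]<z+10)&(abs(q[:,0])<75)
    if s.sum()>5: print(z,s.sum(),"x' ext",np.percentile(q[s,0],[1,99]).round(1),"face y'",np.median(q[s,1]).round(1))
s=(abs(q[:,1])<30)&(w[:,2]>115)&(w[:,2]<170)&(abs(q[:,0])<100); print("top z",np.percentile(w[s,2],[98,100]).round(1),"x'",np.percentile(q[s,0],[1,99]).round(1))
E
```

```text
t 20.43 tcp [ 419.2 -152.6  220.6] jaw dir yaw 68.0 q [-0.53  0.2   1.74  0.01  1.2  -1.72] F [-0.  -0.8  0.4] w 55.0
108 153 x' ext [-67.3  74.3] face y' -12.8
118 150 x' ext [-66.7  74.4] face y' -13.0
128 149 x' ext [-74.5  74.5] face y' -12.6
138 208 x' ext [-69.6  73.3] face y' -12.1
148 159 x' ext [-71.2  70.3] face y' -4.2
top z [150.6 152.3] x' [-80.3  81.4]
```

Emit:
{"op": "step_arm", "data": {"targets": [[[-0.01,0,0,0],[-0.02,0,0,0],[-0.03,0,0,0],[-0.03,0,0,0],[-0.03,0,0,0]]]}}

```text
time: 20.9
tool_pos: [421.8, -154.4, 257.1]
tcp_rot: [0.562, 1.556, 0.178]
contact_force: [0.6, 0.6, -0.1]
grip_width: 55.4
```

Emit:
{"op": "step_arm", "data": {"targets": [[[0,0,0,0],[0,0,0,0],[0,0,0,0],[0,0,0,0],[0,0,0,0]]]}}

```text
time: 21.32
tool_pos: [421.7, -154.3, 256.8]
tcp_rot: [0.589, 1.557, 0.205]
contact_force: [0.1, -0.5, 0.2]
grip_width: 55.1
```

```bash
python3 - <<'E'
from h import *
c0=dict(np.load("scene0.npz")); c1=dict(np.load("scene1.npz")); c=cap("scene"); P=pts(c)-[1.5,-1,3.5]
w=P.reshape(-1,3); a=np.radians(-22); q=(w[:,:2]-[421,-151])@np.array([[np.cos(a),-np.sin(a)],[np.sin(a),np.cos(a)]])
s=(abs(q[:,1]+10)<19)&(w[:,2]>112)&(w[:,2]<140)&(abs(q[:,0])<73); print("face y'",np.median(q[s,1]).round(1),np.polyfit(q[s,0],q[s,1],1).round(3),"y' vs z",np.polyfit(w[s,2],q[s,1],1).round(3))
s=(abs(q[:,1])<30)&(w[:,2]>141)&(w[:,2]<156)&(abs(q[:,0])<60); print("top y' ext",np.percentile(q[s,1],[2,50,98]).round(1),"z",np.median(w[s,2]).round(1))
def diff(n,ref,box):
    x0,y0,x1,y1=box; d=np.abs(c["color"][y0:y1,x0:x1].astype(int)-ref["color"][y0:y1,x0:x1]).max(2); print(n,"changed frac",(d>40).mean().round(3))
diff("mill",c0,(298,188,318,236)); diff("salt",c0,(303,264,320,298)); diff("pan vs after lift",c1,(205,208,248,236))
print(bot.get_obs()["contact_force"].round(1))
E
```

```text
face y' -12.8 [  0.017 -12.536] y' vs z [-3.0000e-03 -1.2025e+01]
top y' ext [-16.5  -5.   10.5] z 148.2
mill changed frac 0.003
salt changed frac 0.0
pan vs after lift changed frac 0.151
[0.3 0.6 0.1]
```

```bash
python3 -c "
from h import *
print(bot.close_job())"
```

```text
the job is handed in; nothing more can be done
None
```

The folded guard is standing in the wide bay of the rack, and I handed the job in at about 21 s of the 70 s allowed. I lifted the guard off the pan, set it open on clear worktop and folded the left wing, then the right wing over it. I then pinched the stack shut and lowered it into the bay until it rested on the floor wires.

**Last checks:**
- **Guard:** it stands upright with its top at about 150 mm, which matches 140 mm of guard on a floor 10 mm up. It is centred to about 3 mm or better and within about 1° of the bay. The stack is about 27 mm thick, so the wings are closed, and it had not moved after nearly a second on its own.
- **Forces:** the highest reading I saw was about 32 N, when the stack met the floor wires. The gripper was open and above the stack with no contact force.
- **Mill and salt:** their image areas are unchanged from the start.

**Not settled:**
- **Pan:** 15% of its image area differs from an earlier picture. The gripper and its shadow were close to it in that picture, and no contact was felt, so I take that as the cause. I did not measure the pan's position separately.
- **Pictures:** the "top" camera was blocked throughout, so everything rests on the side camera. The last picture could not be viewed because of the picture limit, so the final checks use depth and pixel values only.

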